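# Fetch the lancet carton from behind the front row

## Task

Fetch the low flat carton from the back of the white organiser: first stand all three tall things of its front row (jar, tall carton, glue stick) aside in the long narrow grey tray, then lay the low carton flat in the middle of the wider steel tray, and only after that put the three things back in the organiser, each on the very spot it was taken from. Keep everything upright throughout, and leave it all released and at rest.

Things in the scene. Friction and masses are not known exactly. Their poses are not given: they have to be found in the camera images.
- organiser: White tray, fixed, 190 (x) x 236 (y) mm; origin under its centre, x to its back (away from the robot). Floor 4 mm thick; rims 4 mm thick, 26 mm high at the back, 14 at the sides, 10 in front. Front row: spots at x = -55, y = -70, 0, 70 mm (within 3 mm), between drawn grey lines; jar, tall carton, glue stick stand there in any order, the low carton close behind. Floor and trays are level.
- side_tray: Grey plastic tray fixed to the desk, the place to set the three tall things aside, to the left or the right of the organiser; 260 (x, long) x 116 (y) mm outside, rim 10 mm high and 4 mm thick, floor 4 mm thick; origin at the centre of its underside.
- steel_tray: Polished steel tray fixed to the desk, on the other side of the organiser, the place for the low carton; 210 (x, long) x 160 (y) mm outside, rim 14 mm high and 3 mm thick, floor 3 mm thick; origin at the centre of its underside.
- lancet_box: Low white carton with a red band, lying flat at the back of the organiser; 60 (x) x 90 (y) x 45 (z) mm, about 0.1 kg; origin at the centre of its underside; its x axis points within 0.04 rad of the organiser's x. It can be gripped only across its 60 mm (along its x), which needs a finger between it and the front row.
- sample_jar: Clear round jar with a flat push lid fixed on it, standing upright in the front row; 62 mm diameter, 117 mm tall, about 0.06 kg; origin at the centre of its underside, z up. The body keeps its full width from 3 to 103 mm above the underside.
- tall_carton: Tall narrow white carton with a grey band, standing upright in the front row; 46 (x) x 30 (y) x 108 (z) mm, about 0.04 kg; origin at the centre of its underside; its x axis points within 0.1 rad of the organiser's x.
- glue_stick: Round glue stick with a green cap, standing upright on its foot in the front row; 24 mm diameter, 96 mm tall (the cap is the top 26 mm), about 0.03 kg; origin at the centre of its underside, z up.
Not all that is in view belongs to the job. Leave any green look-alike of the lancet_box alone.

How it is judged:
By the outcome, as a careful person would: the job done as asked, in the order asked, and still so for the second after the job is handed in, with the robot touching nothing.
It also fails if it takes over 144 s, if anything falls off the work surface, if the arm or the gripper's body presses on something with over 40 N, if the wrist force passes 120 N, or if a joint passes its speed limit or range.

## Robot

A 6-joint arm with a two-finger parallel gripper is mounted at the origin on a cart in front of the work surface, level with it; the furniture and walls round the work are solid. World frame = base frame: x ahead of the robot, y to its left, z up, the work surface at z = 0. Lengths are in m, angles in rad, forces in N, time in s.
With the tool pointing down it reaches from about 0.35 to 0.85 m from the base axis. Payload 8.1 kg.
Tool frame: the origin (TCP) lies midway between the tips of the shut fingers; the grasp point (between the pads) lies 19 mm behind it; z points along the fingers, y is the line along which they close (so a half turn about z gives the same grasp; the last joint's range is limited). The gripper opens to 93 mm and grips with 3 to 60 N. Pads are 15 mm wide; open, the fingers measure 128 mm over their backs; the gripper's body (75 mm by 188 mm) begins 65 mm behind the grasp point.
Start: joints at [1.133, 0.13, 1.488, -0, 1.523, -0.085], TCP at [0.207, 0.563, 0.219] pointing down, gripper open.
Joint ranges: [-2.96, 2.96], [-0.89, 2.26], [0.02, 2.5], [-1.34, 4.48], [0, 2.73], [-2.66, 2.66]. Speed limits (rad/s): [2.39, 2.39, 2.79, 3.14, 3.14, 3.14].

## Interface

Orientations are given as a rotation vector (axis times angle).
In Python, from plant import read_state, read_camera, get_calibration, close_job gives the robot as it stands.
- The arm moves only by the shell command python3 -m crank 'ROWS' [FORCE]. ROWS is JSON, a list that holds one entry, the list of rows, each a list of 7 numbers: the gripper's target within -1 to 1 (fully open at 1, half-way at 0, shut at -1), then the shift along the tool's x, y, z as a fraction of full scale, then the turn, a rotation vector about the tool's x, y, z as a fraction of full scale. In form: [[[grip, x, y, z, rx, ry, rz], ...]]. A call has exactly 5 rows; each row is the pose to reach, as a shift and turn from the pose commanded when the call began, along the tool's axes at that moment; what a row does not reach only later rows make up. Full scale, the value 1, is 0.5 m for a shift and 90 degrees for a turn. A row lasts 1/8 s, in which the tool goes at most 62.5 mm and 10.7 degrees, less where a joint would pass 70% of its speed; a pose out of reach is approached as far as the arm can. A call with a number of a shift or a turn outside -1 to 1 is refused whole. A call with a gripper value outside its range is refused whole. The fingers move at their own pace and stop on an object; FORCE is the grip in N (left out, the last holds). Time passes only in rows, so rows that repeat a pose let the fingers close, or fill a call up. It gives the time, the measured TCP pose, the force, the opening and the grip force at its end, in the units of the state.
- read_state(): the state, without advancing time (a new reading comes with each control period).
- read_camera(name): name is "scene" or "top"; returns the picture (384x512x3 uint8, red, green, blue); there is no depth.
- get_calibration(name): a dict with "fx", "fy", "cx", "cy" (pixels), "dist_coeffs" ([k1, k2, p1, p2, k3] as OpenCV has them; the pictures are not rectified), "eye" and "orientation" of the camera in the world. Camera axes: x right, y down, z forward; pixel columns grow to the right and rows downward; lengths in m; the calibration is good to about 2 mm. A picture is of the moment at which its call begins. get_calibration takes no time and is no camera call.
- close_job(): hands the job in; it is judged then, once.
The state is a dict: "t": time; "q": joint angles; "dq": joint speeds; "joint_torque": joint torques, N m; "tool_pos": TCP position; "orientation": TCP orientation; "force": force on the tool from outside, world axes, zero at the start; "wrist_torque": the same for the moment, N m; "opening": finger opening in m; "gripper_force": force on a finger pad.
Only numpy, scipy, OpenCV 4.12 (cv2) and the standard library are available. Lean on these libraries where they do the work, as an engineer would, in place of code of your own. Each camera call takes 0.05 s, during which the arm holds its last target. There are 200 camera calls.

## Working session

There is one attempt and no reset: what is moved stays moved. The work goes in short steps, Python scripts to look and compute and a shell command to move; the robot and the scene stay as the last step left them, time stands still between calls to the robot, and variables do not carry over. Pictures are saved under pics/ and viewed, at most 14 in all, crops included, and the job is handed in when it is done.

```bash
ls; mkdir -p pics
python3 - <<'E'
from plant import *
import cv2
s=read_state();print(s)
for n in("scene","top"):
    print(get_calibration(n)); im=read_camera(n); cv2.imwrite(f"pics/{n}0.png",cv2.resize(im[:,:,::-1],(800,600),interpolation=cv2.INTER_CUBIC)); cv2.imwrite(f"pics/{n}0raw.png",im[:,:,::-1])
E
```

```text
pics
{'t': 0.0, 'q': array([ 1.13263512e+00,  1.31153910e-01,  1.48930107e+00,  4.02854204e-06,
        1.52296110e+00, -8.54251974e-02]), 'dq': array([ 9.51473964e-05, -3.65047604e-04, -2.79941084e-04, -7.61114424e-04,
        1.76749136e-03,  1.83068659e-03]), 'joint_torque': array([ 4.35878583e-04, -5.59842288e+01, -4.91774547e+01,  7.67204957e-02,
        3.50455160e-02, -1.48109498e-04]), 'tool_pos': array([0.20703025, 0.56254614, 0.2175798 ]), 'orientation': array([-5.51125007e-01, -3.09238882e+00,  2.76458968e-03]), 'force': array([ 0.62543151, -0.27538276,  0.96388297]), 'wrist_torque': array([ 0.02759129,  0.04011341, -0.00929885]), 'gripper_force': 0.0, 'opening': 0.09321867479633861}
{'fx': 455.0722743640957, 'fy': 455.0722743640957, 'cx': 255.83546788903496, 'cy': 184.26857557164132, 'dist_coeffs': array([-0.06864217,  0.        ,  0.        ,  0.        ,  0.        ]), 'eye': array([ 0.09424069, -0.96772218,  0.66539547]), 'orientation': array([-2.02512188,  0.51449217, -0.28011843])}
{'fx': 367.00294811282384, 'fy': 367.00294811282384, 'cx': 257.87539509465336, 'cy': 190.99743770301146, 'dist_coeffs': array([-0.11719529,  0.        ,  0.        ,  0.        ,  0.        ]), 'eye': array([0.40957841, 0.01733205, 1.21734913]), 'orientation': array([-2.1089992 ,  2.15917312, -0.20080435])}
```

View pics/scene0.png

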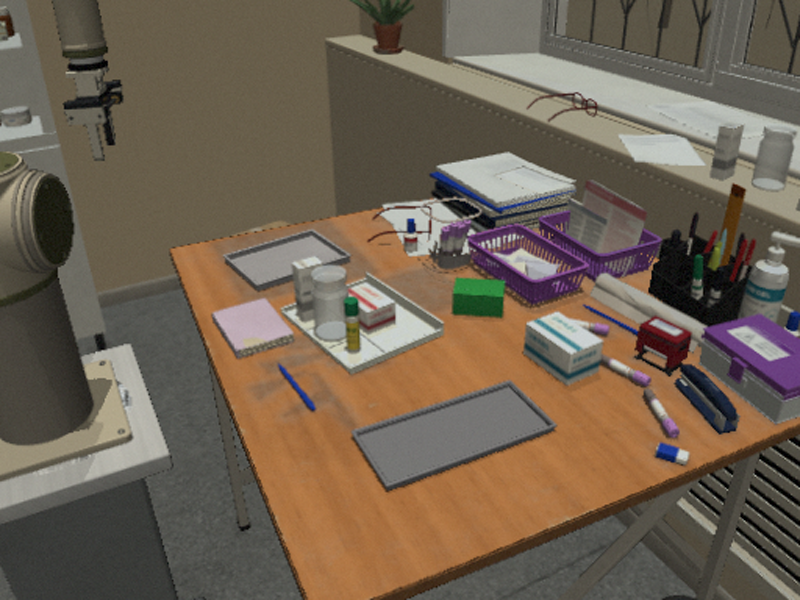

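View pics/top0.png

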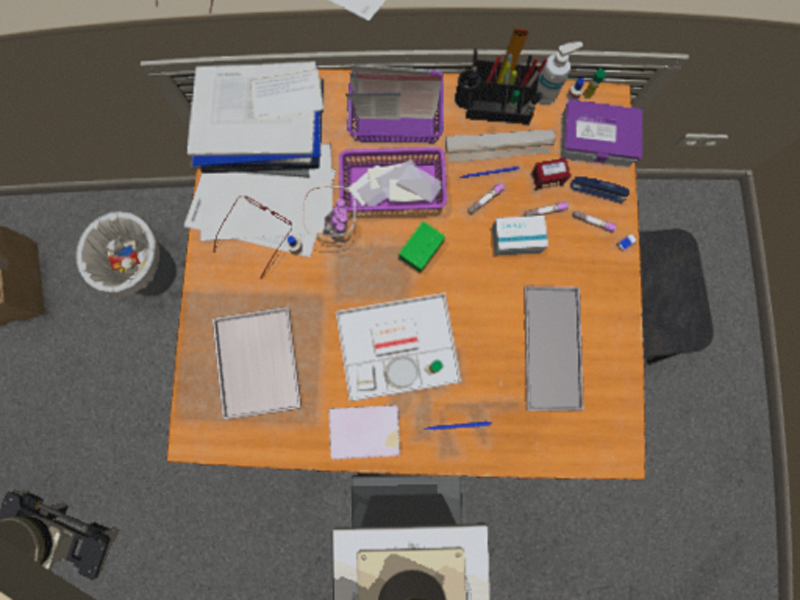

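Top view: the organiser is at about (398,345), with the tall carton (366,377), jar (402,373) and glue (434,367) in front. The steel tray is at left (257,362) and the grey tray at right (552,348). 
Candidates for the lancet_box: the white carton with a red band at (396,337) in the organiser, the green block (422,247), and the white/teal carton (521,235). I choose the first and check it in a crop.

Run:
```python
import cv2
im=cv2.imread("pics/top0raw.png")
def crop(im,x,y,w,h,k,n): cv2.imwrite(f"pics/{n}.png",cv2.resize(im[y:y+h,x:x+w],None,fx=k,fy=k,interpolation=cv2.INTER_CUBIC))
crop(im,206,182,96,75,8,"c_org")
# both trays side by side
import numpy as np
a=im[180:280,125:205];b=im[175:275,325:385]
cv2.imwrite("pics/c_trays.png",cv2.resize(np.hstack([a,b]),None,fx=5,fy=5,interpolation=cv2.INTER_CUBIC))
s=cv2.imread("pics/scene0raw.png"); crop(s,175,155,114,85,7,"c_sc")
```

```text
(no output)
```

View pics/c_org.png

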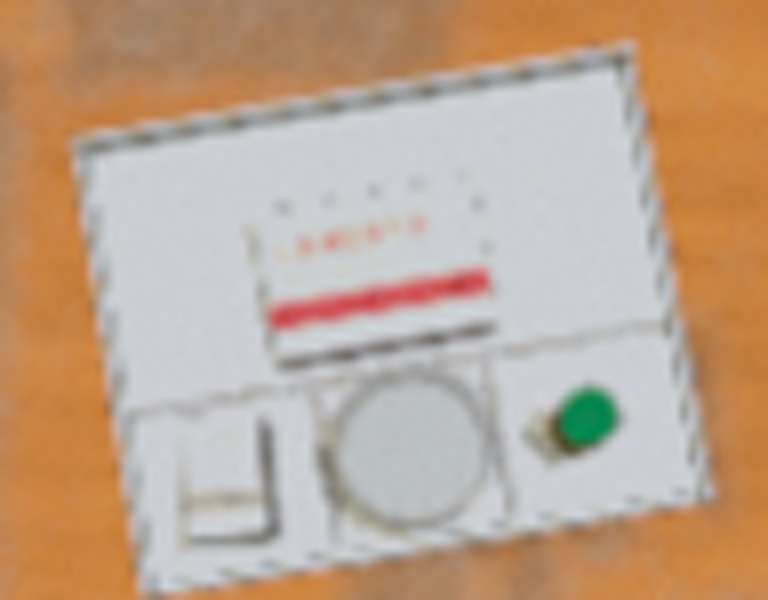

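View pics/c_trays.png

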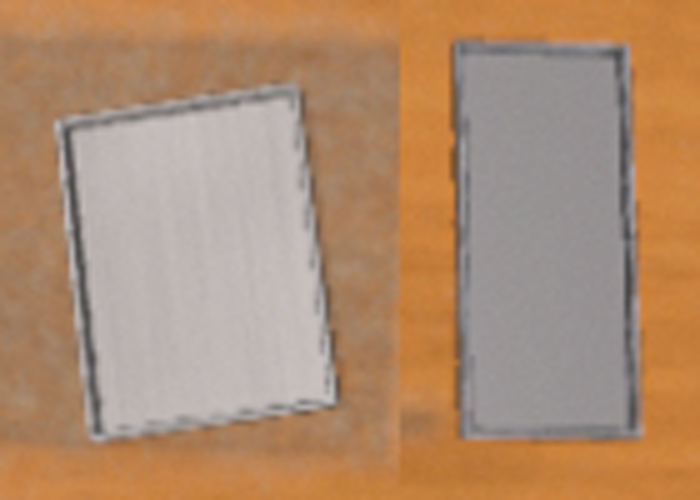

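View pics/c_sc.png

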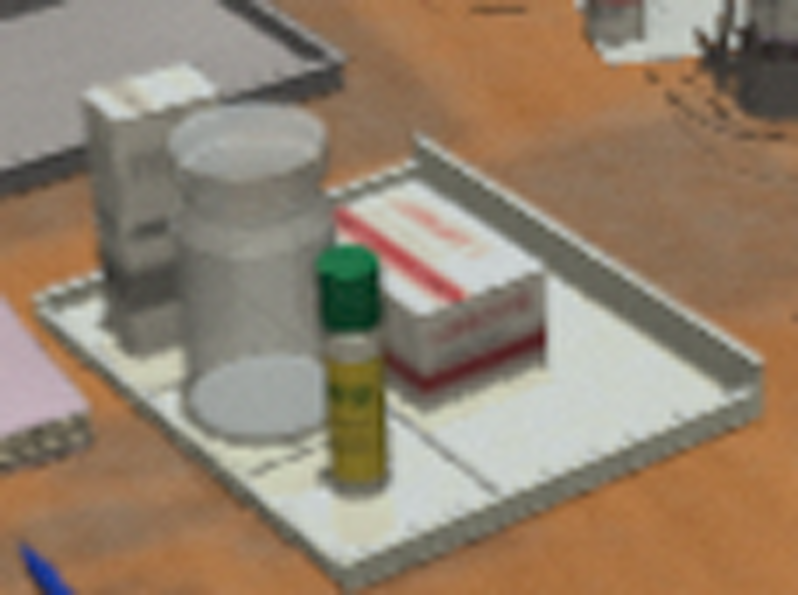

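```bash
cat > h.py <<'E'
import numpy as np,cv2
from scipy.optimize import least_squares
from scipy.spatial.transform import Rotation as R
from plant import *
CAL={n:get_calibration(n) for n in("top","scene")}
def proj(P,n):
    c=CAL[n];Rc=R.from_rotvec(c["orientation"]).as_matrix().T
    K=np.array([[c["fx"],0,c["cx"]],[0,c["fy"],c["cy"]],[0,0,1]])
    return cv2.projectPoints(np.atleast_2d(np.array(P,float)),cv2.Rodrigues(Rc)[0],-Rc@c["eye"],K,c["dist_coeffs"])[0][:,0]
def raw(px,k,ox,oy): return (np.atleast_2d(np.array(px,float))+.5)/k-.5+[ox,oy]
def fit(obs,x0):
    """obs: list of (cam, local pts Nx3, raw px Nx2); pose x,y,yaw"""
    def res(v):
        M=R.from_rotvec([0,0,v[2]]).as_matrix()
        return np.concatenate([(proj(np.atleast_2d(l)@M.T+[v[0],v[1],0],c)-p).ravel() for c,l,p in obs])
    s=least_squares(res,x0);return s.x,s.fun
E
cat > m.py <<'E'
from h import *
np.set_printoptions(precision=4,suppress=True)
T=lambda p:raw(p,8,206,182); S=lambda p:raw(p,7,175,155)
def rect(x,y,z): return [[x/2,y/2,z],[x/2,-y/2,z],[-x/2,-y/2,z],[-x/2,y/2,z]]
o=[[.095,.118,.026],[.095,-.118,.026],[-.095,-.118,.01],[-.095,.118,.01]]
# scene corners: back-left(416,135), back-right(762,362), front-right(345,565), front-left(38,298)
so=[[416,135],[762,362],[345,567],[38,298]]
t=("top",o,T([[75,138],[632,43],[714,498],[148,594]]))
for n,ob in(("org top",[t]),("org scene",[("scene",o,S(so))]),("org both",[t,("scene",o,S(so))])):
    v,f=fit(ob,[.43,.02,.1]);print(n,v,f)
org=v
print("steel",*fit([("top",rect(.21,.16,.014),raw([[57,122],[298,87],[338,404],[93,438]],5,125,180))],[.4,.25,.1]))
print("grey",*fit([("top",rect(.26,.116,.01),raw([[55,43],[230,44],[242,436],[62,438]],5,325,175))],[.4,-.25,0]))
def rel(n,ob):
    v,f=fit(ob,[.4,0,.15]);c,s=np.cos(org[2]),np.sin(org[2]);d=v[:2]-org[:2]
    print(n,v,"rel",[c*d[0]+s*d[1],-s*d[0]+c*d[1],v[2]-org[2]],"res",f)
z=lambda h:[[0,0,.004+h]]
rel("jar t",[("top",z(.117),T([413,447]))]); rel("jar s",[("scene",z(.117),S([248,140])),("scene",z(0),S([258,396]))])
rel("glue t",[("top",z(.096),T([587,417]))]); rel("glue s",[("scene",z(.096),S([349,262])),("scene",z(0),S([358,482]))])
rel("cart s",[("scene",rect(.046,.03,.112),S([[185,64],[218,96],[113,118],[84,98]]))])
rel("lanc s",[("scene",rect(.06,.09,.049),S([[412,180],[547,270],[468,303],[335,210]]))])
rel("lanc t",[("top",rect(.06,.09,.049),T([[254,205],[470,172],[495,332],[278,364]]))])
for n,l in(("front line",[[-.0,.1,.004]]),):pass
M=R.from_rotvec([0,0,org[2]]).as_matrix()
pp=np.array(rect(.046,.03,.112))+[-.055,.07,0]
print("carton top pred in c_org",(proj(pp@M.T+[org[0],org[1],0],"top")-[206,182]+.5)*8-.5)
pp=np.array(rect(.046,.03,.004))+[-.055,.07,0]
print("carton bot pred",(proj(pp@M.T+[org[0],org[1],0],"top")-[206,182]+.5)*8-.5)
E
python3 m.py
```

```text
org top [0.523  0.014  0.1459] [-0.4945 -0.2651  0.4511 -0.2235  0.292   0.0541 -0.2442  0.3947]
org scene [0.5234 0.0175 0.1397] [ 0.6346 -0.5418  0.2702 -0.4457 -0.1092  0.4179 -0.7675  0.1849]
org both [0.5228 0.0152 0.1427] [-0.7618 -0.337   0.2249 -0.0692 -0.1217  0.2474 -0.7034  0.3515  0.6374
 -0.192   0.5629 -0.0803  0.2451  0.964  -0.7553  0.6772]
steel [0.4947 0.3141 0.1303] [ 0.745   0.1658 -0.4499  0.0082 -0.4959 -0.2151  0.2276  0.0707]
grey [ 0.5122 -0.3172 -0.0381] [ 0.5987  0.302  -0.7992  0.6673 -0.5824 -0.2199  0.7368 -0.6678]
jar t [0.4647 0.008  0.15  ] rel [np.float64(-0.0585503718517192), np.float64(0.0011431223863273754), np.float64(0.007314150761729976)] res [-0. -0.]
jar s [0.4678 0.0126 0.2531] rel [np.float64(-0.05479422702493666), np.float64(0.005247869214555103), np.float64(0.11038441267391999)] res [-0.7054 -0.8755  0.7359  0.7842]
glue t [ 0.4755 -0.0585  0.15  ] rel [np.float64(-0.05733879001790471), np.float64(-0.06620828929145144), np.float64(0.007314150761729976)] res [ 0. -0.]
glue s [ 0.4768 -0.0577  0.3632] rel [np.float64(-0.05589260669768419), 
[... 235 characters left out ...]
78)] res [ 0.2396  0.0327  0.4666 -0.4363 -0.0559  0.8567 -0.6486 -0.5383]
lanc s [0.5501 0.0217 0.2368] rel [np.float64(0.027929318728748237), np.float64(0.002581730822812396), np.float64(0.09412862261017244)] res [ 2.0378 -0.8881  3.6948 -2.2803 -1.9834  0.7352 -3.6873  1.8804]
lanc t [0.5399 0.0211 0.1277] rel [np.float64(0.017786865883153005), np.float64(0.0034384570348327363), np.float64(-0.014972283071796377)] res [-0.2243  0.7669  0.4922  0.7243  0.2723 -0.8607 -0.537  -0.6172]
carton top pred in c_org [[180.7474 415.1   ]
 [259.6475 401.9854]
 [279.1806 523.6222]
 [199.8172 536.8732]]
carton bot pred [[199.3164 431.2127]
 [271.2542 419.2391]
 [289.1239 530.1638]
 [216.8046 542.253 ]]
```

```bash
cat > g.py <<'E'
import sys
from h import *
def need(x,y,z,hd):
    "row numbers from the measured pose to TCP x,y,z, pointing down, tool y heading hd (rad)"
    s=read_state();A=R.from_rotvec(s["orientation"])
    c,t=np.cos(hd),np.sin(hd)
    Y=np.array([c,t,0]);Z=np.array([0,0,-1.]);B=R.from_matrix(np.c_[np.cross(Y,Z),Y,Z])
    sh=A.inv().apply(np.array([x,y,z])-s["tool_pos"])/.5
    return np.round(np.r_[sh,(A.inv()*B).as_rotvec()/(np.pi/2)],4)
if __name__=="__main__":
    print(need(*map(float,sys.argv[1:5])).tolist())
E
sed -i '/^rel("lanc s"/s/.*/a=rect(.06,.09,.049);rel("lanc s",[("scene",[a[0],a[1],a[3]],S([[412,180],[547,270],[335,210]]))])/' m.py
python3 m.py|grep lanc; python3 g.py .475 -.058 .2 .143
```

```text
lanc s [0.5453 0.0223 0.0941] rel [np.float64(0.02331565925571462), np.float64(0.0038452248681812044), np.float64(-0.048617970275852865)] res [ 3.1526 -0.705   1.1214 -0.586  -4.2515  0.9076]
lanc t [0.5399 0.0211 0.1277] rel [np.float64(0.017786865883153005), np.float64(0.0034384570348327363), np.float64(-0.014972283071796377)] res [-0.2243  0.7669  0.4922  0.7243  0.2723 -0.8607 -0.537  -0.6172]
[-0.9317, -0.9795, 0.0369, -0.001, 0.0005, 0.6844]
```

```bash
python3 -m crank '[[[0.1,-0.93,-0.98,0.037,0,0,0.684],[0.1,-0.93,-0.98,0.037,0,0,0.684],[0.1,-0.93,-0.98,0.037,0,0,0.684],[0.1,-0.93,-0.98,0.037,0,0,0.684],[0.1,-0.93,-0.98,0.037,0,0,0.684]]]' 20;  python3 g.py .475 -.058 .2 .143
```

```text
t: 0.72
tool_pos: [0.331, 0.2742, 0.2097]
orientation: [1.896, 2.505, -0.0]
force: [1.8, -0.5, 0.0]
opening: 0.0522
gripper_force: 0.0
[-0.7177, 0.0969, 0.0195, -0.0, 0.0001, 0.0839]
```

```bash
python3 -m crank '[[[0.1,-0.718,0.097,0.02,0,0,0.084],[0.1,-0.718,0.097,0.02,0,0,0.084],[0.1,-0.718,0.097,0.02,0,0,0.084],[0.1,-0.718,0.097,0.02,0,0,0.084],[0.1,-0.718,0.097,0.02,0,0,0.084]]]'; python3 -m crank '[[[0.1,0,0,0,0,0,0],[0.1,0,0,0,0,0,0],[0.1,0,0,0,0,0,0],[0.1,0,0,0,0,0,0],[0.1,0,0,0,0,0,0]]]' ; python3 g.py .475 -.058 .045 .143
```

```text
t: 1.35
tool_pos: [0.457, -0.0118, 0.2013]
orientation: [2.051, 2.38, 0.0]
force: [0.3, 1.2, 0.3]
opening: 0.0511
gripper_force: 0.0
t: 1.98
tool_pos: [0.4566, -0.0089, 0.2016]
orientation: [2.048, 2.382, 0.0]
force: [1.2, -0.1, 0.9]
opening: 0.0511
gripper_force: 0.0
[-0.1026, 0.0215, 0.3133, 0.0003, 0.0, 0.0046]
```

```bash
python3 -m crank '[[[0.1,-0.103,0.022,0,0,0,0.005],[0.1,-0.103,0.022,0,0,0,0.005],[0.1,-0.103,0.022,0.12,0,0,0.005],[0.1,-0.103,0.022,0.12,0,0,0.005],[0.1,-0.103,0.022,0.12,0,0,0.005]]]'; python3 g.py .475 -.058 .045 .143
python3 - <<'E'
from plant import *;import cv2
im=read_camera("top")[:,:,::-1];a=cv2.resize(im[182:257,206:302],None,fx=4,fy=4,interpolation=2)
s=read_camera("scene")[:,:,::-1];b=cv2.resize(s[150:225,185:281],None,fx=4,fy=4,interpolation=2)
cv2.imwrite("pics/g1.png",cv2.hconcat([a,b]))
E
```

```text
t: 2.6
tool_pos: [0.4755, -0.0586, 0.1429]
orientation: [2.059, 2.372, 0.001]
force: [0.5, -0.6, 0.7]
opening: 0.0512
gripper_force: 0.0
[0.0014, -0.001, 0.1958, 0.0004, 0.0001, -0.001]
```

View pics/g1.png

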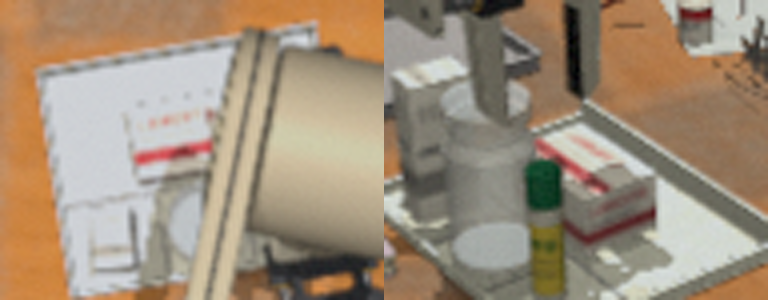

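The right half shows the fingers (tips about (495,120) and (585,95)) straddling the glue cap at (545,170), clear of the jar, so I descend.

```bash
python3 -m crank '[[[0.1,0.001,-0.001,0.07,0,0,0],[0.1,0.001,-0.001,0.14,0,0,0],[0.1,0.001,-0.001,0.196,0,0,0],[0.1,0.001,-0.001,0.196,0,0,0],[0.1,0.001,-0.001,0.196,0,0,0]]]'; python3 -m crank '[[[-1,0,0,0,0,0,0],[-1,0,0,0,0,0,0],[-1,0,0,0,0,0,0],[-1,0,0,0,0,0,0],[-1,0,0,0,0,0,0]]]' 12
```

```text
t: 3.32
tool_pos: [0.4763, -0.0589, 0.0457]
orientation: [2.058, 2.37, 0.002]
force: [-0.2, -0.7, -0.3]
opening: 0.051
gripper_force: 0.0
t: 3.95
tool_pos: [0.4748, -0.0587, 0.0438]
orientation: [2.06, 2.372, 0.0]
force: [0.5, -0.3, 3.2]
opening: 0.0234
gripper_force: 12.0
```

```bash
python3 -c "
from g import *
s=read_state();print(s['tool_pos'],R.from_rotvec(s['orientation']).as_matrix()[:,1])"; python3 g.py .512 -.317 .12 .143; python3 -m crank '[[[-1,0,0,-0.08,0,0,0],[-1,0,0,-0.16,0,0,0],[-1,0,0,-0.2,0,0,0],[-1,0,0,-0.2,0,0,0],[-1,0,0,-0.2,0,0,0]]]';python3 g.py .512 -.317 .145 .143
```

```text
[ 0.47484591 -0.05869375  0.04376239] [9.90114438e-01 1.40261312e-01 4.04598419e-04]
[-0.522, 0.0012, -0.1524, 0.0003, 0.0001, -0.0014]
t: 4.58
tool_pos: [0.4739, -0.0585, 0.1421]
orientation: [-2.059, -2.371, 0.001]
force: [0.2, 0.3, -1.0]
opening: 0.0234
gripper_force: 12.0
[-0.5226, 0.003, -0.0061, -0.0011, -0.0004, -0.0015]
```

```bash
python3 -m crank '[[[-1,-0.1,0,0,0,0,0],[-1,-0.21,0,0,0,0,0],[-1,-0.32,0.001,0,0,0,0],[-1,-0.43,0.002,0,0,0,0],[-1,-0.523,0.003,0,0,0,0]]]';python3 -m crank '[[[-1,0,0,0,0,0,0],[-1,0,0,0.04,0,0,0],[-1,0,0,0.08,0,0,0],[-1,0,0,0.1,0,0,0],[-1,0,0,0.1,0,0,0]]]'; python3 g.py .512 -.317 .0445 .143
```

```text
t: 5.2
tool_pos: [0.5117, -0.3188, 0.141]
orientation: [-2.059, -2.369, 0.0]
force: [0.2, 0.4, 0.8]
opening: 0.0232
gripper_force: 12.0
t: 5.82
tool_pos: [0.512, -0.316, 0.0918]
orientation: [-2.057, -2.371, 0.0]
force: [-0.0, 0.3, -0.1]
opening: 0.0235
gripper_force: 12.0
[-0.0022, -0.0001, 0.0945, -0.0013, -0.0013, -0.0008]
```

```bash
python3 -m crank '[[[-1,0,0,0.05,0,0,0],[-1,0,0,0.08,0,0,0],[-1,0,0,0.094,0,0,0],[-1,0,0,0.094,0,0,0],[-1,0,0,0.094,0,0,0]]]';python3 -c "
from g import *
s=read_state();print(s['tool_pos'],s['force'])"; python3 -m crank '[[[0.1,0,0,0,0,0,0],[0.1,0,0,0,0,0,0],[0.1,0,0,0,0,0,0],[0.1,0,0,0,0,0,0],[0.1,0,0,0,0,0,0]]]';  python3 -m crank '[[[0.1,0,0,-0.08,0,0,0],[0.1,0,0,-0.16,0,0,0],[0.1,0,0,-0.26,0,0,0],[0.1,0,0,-0.3,0,0,0],[0.1,0,0,-0.3,0,0,0]]]'; python3 g.py .456 .0777 .195 .08;python3 - <<'E'
from plant import *;import cv2
s=read_camera("scene")[:,:,::-1];cv2.imwrite("pics/g2.png",cv2.resize(s[100:340,150:406],None,fx=3,fy=2.5,interpolation=2))
E
```

```text
t: 6.45
tool_pos: [0.5133, -0.3177, 0.0474]
orientation: [2.059, 2.371, 0.0]
force: [0.4, -0.2, -1.2]
opening: 0.0234
gripper_force: 12.0
[ 0.51327409 -0.31774423  0.04735075] [ 0.35391803 -0.20512615 -1.20452099]
t: 7.08
tool_pos: [0.5127, -0.3173, 0.0464]
orientation: [-2.06, -2.372, 0.0]
force: [-0.1, -0.1, -0.4]
opening: 0.0511
gripper_force: 0.0
t: 7.7
tool_pos: [0.5136, -0.318, 0.1979]
orientation: [2.058, 2.37, 0.0]
force: [0.5, -0.1, 0.2]
opening: 0.0515
gripper_force: 0.0
[0.7997, -0.0031, 0.0041, 0.0015, 0.0014, 0.0386]
```

View pics/g2.png

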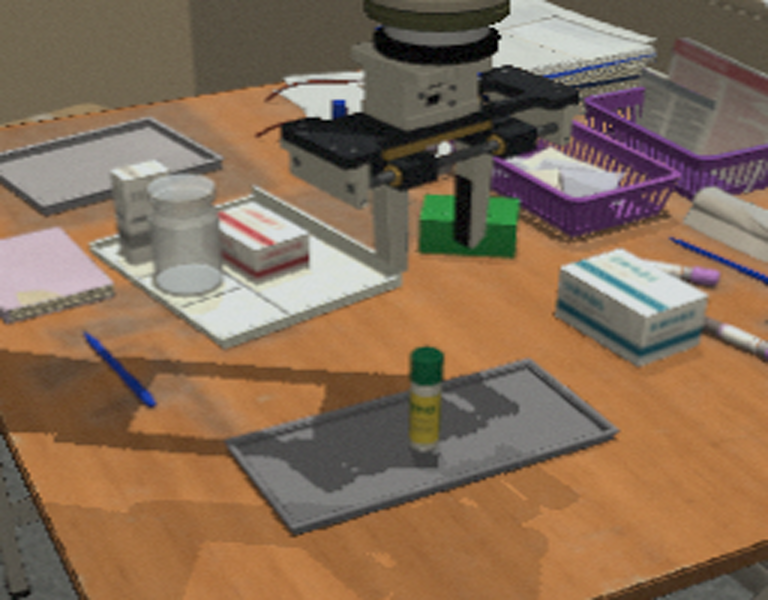

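The glue stands upright in the middle of the grey tray, at about (427,400). The next item is the carton.

```bash
python3 -m crank '[[[0.3,0.12,-0.003,0,0,0,0.039],[0.3,0.24,-0.003,0,0,0,0.039],[0.3,0.36,-0.003,0,0,0,0.039],[0.3,0.48,-0.003,0,0,0,0.039],[0.3,0.6,-0.003,0,0,0,0.039]]]';  python3 g.py .456 .0777 .195 .08
```

```text
t: 8.38
tool_pos: [0.4672, -0.0186, 0.1935]
orientation: [-2.129, -2.305, 0.004]
force: [1.5, -0.0, 0.3]
opening: 0.06
gripper_force: 0.0
[0.1937, -0.0071, -0.0028, -0.0026, -0.0007, -0.0006]
```

```bash
python3 -m crank '[[[0.3,0.1,0.001,0,0,0,0],[0.3,0.2,0.001,0,0,0,0],[0.3,0.2,0.001,0,0,0,0],[0.3,0.2,0.001,0,0,0,0],[0.3,0.2,0.001,0,0,0,0]]]';  python3 g.py .456 .0777 .14 .08
```

```text
t: 9.0
tool_pos: [0.4615, 0.078, 0.1954]
orientation: [-2.133, -2.306, 0.002]
force: [0.7, -0.6, -1.2]
opening: 0.0604
gripper_force: 0.0
[0.0003, -0.0108, 0.1109, -0.0011, 0.0002, -0.0014]
```

```bash
python3 -m crank '[[[0.3,0,-0.011,0.05,0,0,0],[0.3,0,-0.011,0.11,0,0,0],[0.3,0,-0.011,0.11,0,0,0],[0.3,0,-0.011,0.11,0,0,0],[0.3,0,-0.011,0.11,0,0,0]]]';  python3 g.py .456 .0777 .047 .08;  python3 - <<'E'
from plant import *;import cv2
s=read_camera("scene")[:,:,::-1];cv2.imwrite("pics/g3.png",cv2.resize(s[130:230,165:285],None,fx=6,fy=6,interpolation=2))
E
```

```text
t: 9.62
tool_pos: [0.4574, 0.0785, 0.143]
orientation: [2.131, 2.306, 0.003]
force: [0.4, 0.3, 0.6]
opening: 0.0604
gripper_force: 0.0
[-0.0013, -0.0033, 0.192, 0.0015, 0.0001, -0.0007]
```

View pics/g3.png

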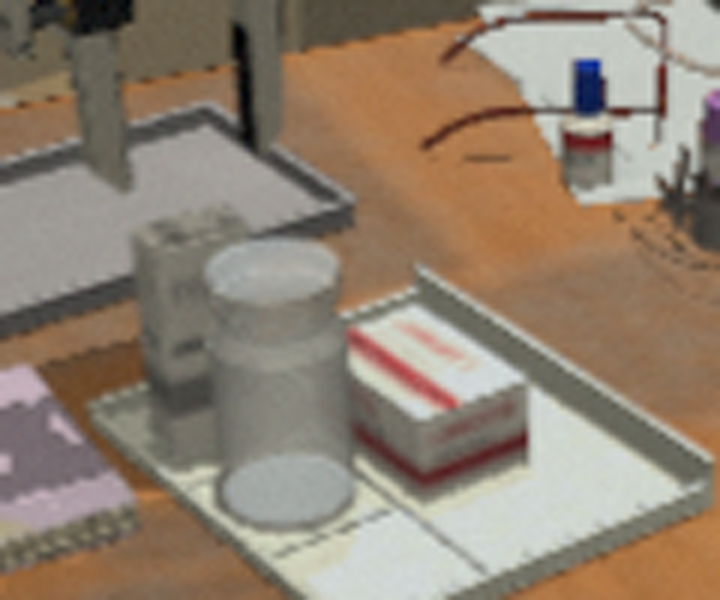

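The fingers straddle the carton top at (190,230), with tips at (125,190) and (265,150). I descend and grip.

```bash
python3 -m crank '[[[0.3,-0.001,-0.003,0.07,0,0,0],[0.3,-0.001,-0.003,0.14,0,0,0],[0.3,-0.001,-0.003,0.192,0,0,0],[0.3,-0.001,-0.003,0.192,0,0,0],[0.3,-0.001,-0.003,0.192,0,0,0]]]'; python3 -m crank '[[[-1,0,0,0,0,0,0],[-1,0,0,0,0,0,0],[-1,0,0,0,0,0,0],[-1,0,0,0,0,0,0],[-1,0,0,0,0,0,0]]]' 12;python3 -c "
from g import *
s=read_state();print(s['tool_pos'],R.from_rotvec(s['orientation']).as_matrix()[:,1])";  python3 -m crank '[[[-1,0,0,-0.08,0,0,0],[-1,0,0,-0.16,0,0,0],[-1,0,0,-0.24,0,0,0],[-1,0,0,-0.28,0,0,0],[-1,0,0,-0.28,0,0,0]]]';python3 g.py .597 -.320 .185 .08
```

```text
t: 10.3
tool_pos: [0.456, 0.0782, 0.047]
orientation: [2.13, 2.307, 0.002]
force: [1.0, 0.0, 0.7]
opening: 0.0604
gripper_force: 0.0
t: 10.92
tool_pos: [0.4559, 0.0782, 0.0467]
orientation: [2.13, 2.307, 0.002]
force: [-1.0, -0.4, 6.4]
opening: 0.0461
gripper_force: 12.0
[0.45590932 0.07821063 0.04671496] [0.99684161 0.07938604 0.00215971]
t: 11.55
tool_pos: [0.4561, 0.0782, 0.1873]
orientation: [2.13, 2.306, 0.004]
force: [0.4, -0.4, -0.9]
opening: 0.046
gripper_force: 12.0
[-0.8163, 0.2177, 0.0056, 0.0024, 0.0, -0.0003]
```

```bash
python3 -m crank '[[[-1,-0.11,0.03,0,0,0,0],[-1,-0.22,0.06,0,0,0,0],[-1,-0.33,0.09,0,0,0,0],[-1,-0.44,0.12,0,0,0,0],[-1,-0.55,0.15,0,0,0,0]]]';  python3 g.py .597 -.320 .185 .08
```

```text
t: 12.18
tool_pos: [0.551, -0.1915, 0.1834]
orientation: [-2.13, -2.306, 0.001]
force: [0.4, 0.4, -0.1]
opening: 0.0462
gripper_force: 12.0
[-0.2634, 0.0714, -0.0038, -0.0013, -0.0008, -0.0005]
```

```bash
python3 -m crank '[[[-1,-0.1,0.03,0,0,0,0],[-1,-0.2,0.055,0,0,0,0],[-1,-0.263,0.071,0,0,0,0],[-1,-0.263,0.071,0,0,0,0],[-1,-0.263,0.071,0,0,0,0]]]';  python3 g.py .597 -.320 .048 .08
```

```text
t: 12.8
tool_pos: [0.5965, -0.3173, 0.1837]
orientation: [-2.13, -2.306, 0.0]
force: [0.1, -0.1, -0.4]
opening: 0.0461
gripper_force: 12.0
[-0.0059, 0.001, 0.2714, -0.0012, -0.0012, -0.0004]
```

```bash
python3 -m crank '[[[-1,-0.006,0,0.08,0,0,0],[-1,-0.006,0,0.16,0,0,0],[-1,-0.006,0,0.22,0,0,0],[-1,-0.006,0,0.24,0,0,0],[-1,-0.006,0,0.24,0,0,0]]]';  python3 g.py .597 -.320 .0475 .08
```

```text
t: 13.42
tool_pos: [0.5973, -0.3203, 0.0653]
orientation: [-2.13, -2.308, 0.0]
force: [0.3, -0.1, -0.3]
opening: 0.0462
gripper_force: 12.0
[0.0006, -0.0005, 0.0357, -0.0005, -0.0004, 0.0002]
```

```bash
python3 -m crank '[[[-1,0,0,0.02,0,0,0],[-1,0,0,0.035,0,0,0],[-1,0,0,0.035,0,0,0],[-1,0,0,0.035,0,0,0],[-1,0,0,0.035,0,0,0]]]';python3 -c "
from g import *
s=read_state();print(s['tool_pos'],s['force'])"; python3 -m crank '[[[0.3,0,0,0,0,0,0],[0.3,0,0,0,0,0,0],[0.3,0,0,0,0,0,0],[0.3,0,0,0,0,0,0],[0.3,0,0,0,0,0,0]]]';  python3 -m crank '[[[0.3,0,0,-0.08,0,0,0],[0.3,0,0,-0.16,0,0,0],[0.3,0,0,-0.26,0,0,0],[0.3,0,0,-0.3,0,0,0],[0.3,0,0,-0.3,0,0,0]]]'; python3 g.py .466 .0095 .195 -1.428
```

```text
t: 14.05
tool_pos: [0.5977, -0.3215, 0.0484]
orientation: [2.131, 2.307, 0.0]
force: [-0.5, 0.1, -0.7]
opening: 0.0464
gripper_force: 12.0
[ 0.5976956  -0.32152968  0.04837548] [-0.45992031  0.06293039 -0.69572657]
t: 14.68
tool_pos: [0.5975, -0.3213, 0.048]
orientation: [-2.131, -2.308, 0.0]
force: [-0.3, 0.7, 0.5]
opening: 0.0602
gripper_force: 0.0
t: 15.3
tool_pos: [0.5984, -0.3219, 0.1997]
orientation: [2.129, 2.306, 0.001]
force: [-0.2, 0.2, -0.3]
opening: 0.0605
gripper_force: 0.0
[0.6817, -0.2114, 0.0074, 0.0024, -0.0002, 0.9597]
```

```bash
python3 -m crank '[[[1,0.11,-0.03,0,0,0,0.11],[1,0.22,-0.06,0,0,0,0.22],[1,0.33,-0.1,0,0,0,0.33],[1,0.44,-0.13,0,0,0,0.44],[1,0.55,-0.16,0,0,0,0.55]]]';python3 g.py .466 .0095 .195 -1.428
```

```text
t: 15.92
tool_pos: [0.4936, -0.0517, 0.1948]
orientation: [-2.903, -1.194, 0.005]
force: [0.2, 0.3, 1.1]
opening: 0.0931
gripper_force: 0.0
[0.0468, -0.1257, 0.0, -0.0018, 0.0021, 0.4058]
```

```bash
python3 -m crank '[[[1,0.047,-0.126,0,0,0,0.11],[1,0.047,-0.126,0,0,0,0.22],[1,0.047,-0.126,0,0,0,0.33],[1,0.047,-0.126,0,0,0,0.406],[1,0.047,-0.126,0,0,0,0.406]]]';python3 g.py .466 .0095 .055 -1.428
python3 - <<'E'
from plant import *;import cv2
im=read_camera("top")[:,:,::-1];a=cv2.resize(im[182:257,206:302],None,fx=4,fy=4,interpolation=2)
s=read_camera("scene")[:,:,::-1];b=cv2.resize(s[150:225,185:281],None,fx=4,fy=4,interpolation=2)
cv2.imwrite("pics/g4.png",cv2.hconcat([a,b]))
E
```

```text
t: 16.55
tool_pos: [0.4666, 0.0078, 0.1954]
orientation: [-3.132, -0.235, 0.006]
force: [0.5, 0.9, 0.1]
opening: 0.0931
gripper_force: 0.0
[0.0003, -0.0033, 0.2808, -0.0006, 0.0024, 0.0043]
```

View pics/g4.png

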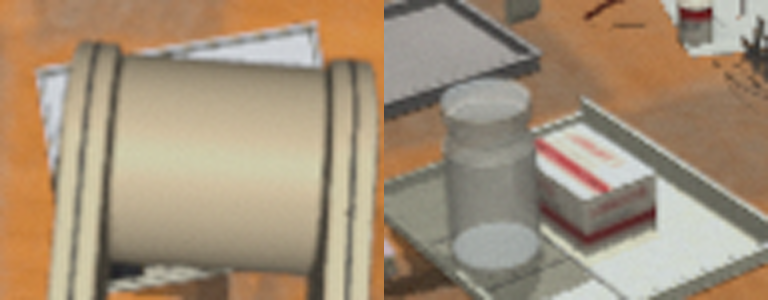

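The jar stands at (490,170) in the right half, alone in the front row, with the fingers above it out of view. I descend.

```bash
python3 -m crank '[[[1,0,-0.003,0.06,0,0.002,0.004],[1,0,-0.003,0.12,0,0.002,0.004],[1,0,-0.003,0.18,0,0.002,0.004],[1,0,-0.003,0.22,0,0.002,0.004],[1,0,-0.003,0.22,0,0.002,0.004]]]';python3 g.py .466 .0095 .055 -1.428
```

```text
t: 17.27
tool_pos: [0.4657, 0.0092, 0.0856]
orientation: [-3.132, -0.226, 0.002]
force: [-0.4, 0.5, -0.3]
opening: 0.0929
gripper_force: 0.0
[0.0008, -0.0005, 0.0613, -0.0007, 0.0009, 0.0007]
```

```bash
python3 -m crank '[[[1,0,0,0.03,0,0,0],[1,0,0,0.06,0,0,0],[1,0,0,0.06,0,0,0],[0.5,0,0,0.06,0,0,0],[0.5,0,0,0.06,0,0,0]]]';python3 -m crank '[[[0.42,0,0,0,0,0,0],[0.38,0,0,0,0,0,0],[0.34,0,0,0,0,0,0],[-1,0,0,0,0,0,0],[-1,0,0,0,0,0,0]]]' 12;python3 -c "
from g import *
s=read_state();print(s['tool_pos'],R.from_rotvec(s['orientation']).as_matrix()[:,1])"; python3 -m crank '[[[-1,0,0,-0.08,0,0,0],[-1,0,0,-0.16,0,0,0],[-1,0,0,-0.24,0,0,0],[-1,0,0,-0.28,0,0,0],[-1,0,0,-0.28,0,0,0]]]';python3 g.py .432 -.314 .19 -1.428
```

```text
t: 17.9
tool_pos: [0.4683, 0.0091, 0.0586]
orientation: [-3.134, -0.223, -0.007]
force: [0.0, 0.5, -0.5]
opening: 0.0772
gripper_force: 0.0
t: 18.52
tool_pos: [0.4679, 0.0091, 0.058]
orientation: [-3.133, -0.223, -0.005]
force: [0.0, 0.0, 1.2]
opening: 0.0613
gripper_force: 12.0
[0.46787317 0.00911672 0.05804916] [ 1.41750858e-01 -9.89902366e-01  2.21339306e-05]
t: 19.15
tool_pos: [0.4685, 0.0089, 0.1996]
orientation: [3.133, 0.223, 0.01]
force: [0.5, 0.6, -1.5]
opening: 0.0614
gripper_force: 12.0
[-0.164, 0.629, 0.0187, 0.0005, -0.0042, -0.0004]
```

```bash
python3 -m crank '[[[-1,-0.03,0.11,0.01,0,0,0],[-1,-0.06,0.23,0.02,0,-0.004,0],[-1,-0.09,0.35,0.02,0,-0.004,0],[-1,-0.12,0.47,0.02,0,-0.004,0],[-1,-0.15,0.57,0.02,0,-0.004,0]]]';python3 g.py .432 -.314 .09 -1.428
```

```text
t: 19.77
tool_pos: [0.4322, -0.2853, 0.1856]
orientation: [-3.132, -0.222, 0.008]
force: [0.7, -0.3, -1.1]
opening: 0.0616
gripper_force: 12.0
[-0.0075, 0.0571, 0.1911, -0.0012, 0.0031, -0.0008]
```

```bash
python3 -m crank '[[[-1,-0.007,0.03,0,0,0,0],[-1,-0.007,0.057,0.04,0,0.003,0],[-1,-0.007,0.057,0.1,0,0.003,0],[-1,-0.007,0.057,0.16,0,0.003,0],[-1,-0.007,0.057,0.19,0,0.003,0]]]';python3 g.py .432 -.314 .0585 -1.428
```

```text
t: 20.4
tool_pos: [0.4326, -0.3103, 0.0896]
orientation: [-3.13, -0.224, 0.002]
force: [0.2, 0.0, -1.3]
opening: 0.0616
gripper_force: 12.0
[-0.0022, 0.0073, 0.0621, -0.0024, 0.0008, 0.0001]
```

```bash
python3 -m crank '[[[-1,0,0.006,0.02,0,0,0],[-1,0,0.006,0.045,0,0,0],[-1,0,0.006,0.061,0,0,0],[-1,0,0.006,0.061,0,0,0],[-1,0,0.006,0.061,0,0,0]]]';python3 -c "
from g import *
s=read_state();print(s['tool_pos'],s['force'])"; python3 -m crank '[[[-1,0,0,0,0,0,0],[0.8,0,0,0,0,0,0],[0.8,0,0,0,0,0,0],[0.8,0,0,0,0,0,0],[0.8,0,0,0,0,0,0]]]';  python3 -m crank '[[[0.8,0,0,-0.08,0,0,0],[0.8,0,0,-0.16,0,0,0],[0.8,0,0,-0.24,0,0,0],[0.8,0,0,-0.28,0,0,0],[0.8,0,0,-0.28,0,0,0]]]';python3 - <<'E'
from plant import *;import cv2
s=read_camera("scene")[:,:,::-1];cv2.imwrite("pics/g5raw.png",s);cv2.imwrite("pics/g5.png",cv2.resize(s[150:320,170:370],None,fx=4,fy=3.5,interpolation=2))
E
python3 g.py .541 .02 .195 .13
```

```text
t: 21.02
tool_pos: [0.4346, -0.3157, 0.0628]
orientation: [3.133, 0.223, 0.003]
force: [-0.4, 0.3, -0.7]
opening: 0.0612
gripper_force: 12.0
[ 0.43463722 -0.31565849  0.06277612] [-0.39586987  0.30011507 -0.66779005]
t: 21.65
tool_pos: [0.4343, -0.3154, 0.0623]
orientation: [-3.134, -0.223, -0.002]
force: [-0.9, -0.0, 0.4]
opening: 0.0839
gripper_force: 0.0
t: 22.28
tool_pos: [0.4348, -0.3161, 0.2034]
orientation: [3.132, 0.223, 0.006]
force: [0.1, 0.1, 1.0]
opening: 0.0838
gripper_force: 0.0
[0.3068, -0.6337, 0.0137, 0.0007, -0.0008, -0.9922]
```

View pics/g5.png

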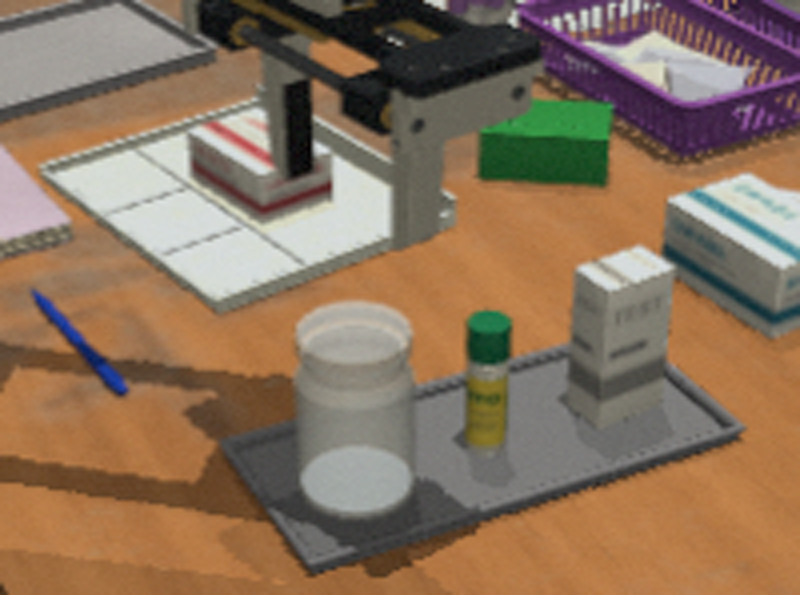

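All three stand upright in the grey tray: jar (355,410), glue (488,385), carton (620,335). The lancet_box is still in place at about (260,170). I refine its pose next.

```bash
python3 - <<'E'
from h import *
np.set_printoptions(precision=4,suppress=True)
def S(p): return (np.array(p,float)+.5)/[4,3.5]-.5+[170,150]
l=[[-.03,-.045,.004],[.03,-.045,.004],[-.03,.045,.004],[-.03,.045,.049],[-.03,-.045,.049]]
print(fit([("scene",l,S([[265,222],[333,195],[196,172],[189,130],[262,178]]))],[.54,.02,.14]))
E
python3 -m crank '[[[0.8,0.06,-0.12,0,0,0,-0.11],[0.8,0.12,-0.24,0.01,0,0,-0.22],[0.8,0.18,-0.36,0.01,0,0,-0.33],[0.8,0.24,-0.48,0.014,0,0,-0.44],[0.8,0.3,-0.6,0.014,0,0,-0.55]]]';python3 g.py .541 .021 .195 .13
```

```text
(array([0.5435, 0.0234, 0.1453]), array([-0.1719,  0.3374,  0.8577,  0.8438, -0.7243,  1.012 ,  0.0996,
       -0.8554, -0.0758, -1.4476]))
t: 22.95
tool_pos: [0.5317, -0.017, 0.1927]
orientation: [-2.747, -1.521, 0.003]
force: [1.1, -1.2, 0.5]
opening: 0.0833
gripper_force: 0.0
[0.0743, -0.0246, -0.0046, -0.0015, -0.0001, -0.4387]
```

```bash
python3 -m crank '[[[0.8,0.074,-0.025,0,0,0,-0.11],[0.8,0.074,-0.025,0,0,0,-0.22],[0.8,0.074,-0.025,0,0,0,-0.33],[0.8,0.074,-0.025,0,0,0,-0.434],[0.8,0.074,-0.025,0,0,0,-0.434]]]';python3 g.py .541 .022 .08 .137
```

```text
t: 23.58
tool_pos: [0.5407, 0.019, 0.193]
orientation: [-2.087, -2.345, 0.002]
force: [-0.3, 0.1, -0.3]
opening: 0.084
gripper_force: 0.0
[0.0058, 0.0018, 0.226, -0.0015, -0.0005, -0.0132]
```

```bash
python3 -m crank '[[[0.8,0.006,0.002,0.06,0,0,-0.013],[0.8,0.006,0.002,0.13,0,0,-0.013],[0.8,0.006,0.002,0.2,0,0,-0.013],[0.8,0.006,0.002,0.226,0,0,-0.013],[0.8,0.006,0.002,0.226,0,0,-0.013]]]';python3 g.py .541 .022 .016 .137
python3 - <<'E'
from plant import *;import cv2
s=read_camera("scene")[:,:,::-1];cv2.imwrite("pics/g6.png",cv2.resize(s[150:240,170:290],None,fx=6,fy=6,interpolation=2))
E
```

```text
t: 24.2
tool_pos: [0.5417, 0.022, 0.0814]
orientation: [-2.065, -2.366, 0.001]
force: [-0.5, -0.2, 0.2]
opening: 0.0835
gripper_force: 0.0
[0.0002, -0.0013, 0.1307, -0.0008, -0.0003, -0.0008]
```

View pics/g6.png

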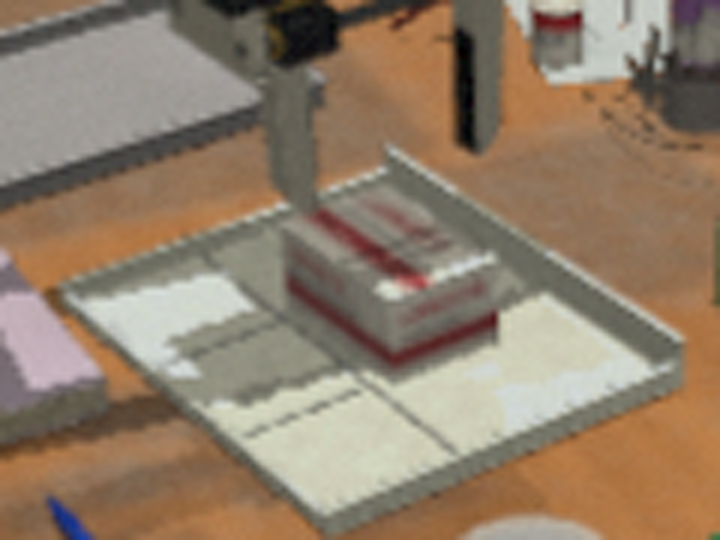

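The box is between the tips (310,205) and (480,150), and the midpoint lies over the box top at (390,240). I descend.

```bash
python3 -m crank '[[[0.8,0,-0.001,0.04,0,0,0],[0.8,0,-0.001,0.08,0,0,0],[0.8,0,-0.001,0.11,0,0,0],[0.8,0,-0.001,0.13,0,0,0],[0.8,0,-0.001,0.13,0,0,0]]]';python3 -m crank '[[[0.5,0,0,0,0,0,0],[0.4,0,0,0,0,0,0],[0.33,0,0,0,0,0,0],[-1,0,0,0,0,0,0],[-1,0,0,0,0,0,0]]]' 20;python3 -c "
from g import *
s=read_state();print(s['tool_pos'],R.from_rotvec(s['orientation']).as_matrix()[:,1])";  python3 -m crank '[[[-1,0,0,-0.06,0,0,0],[-1,0,0,-0.14,0,0,0],[-1,0,0,-0.2,0,0,0],[-1,0,0,-0.2,0,0,0],[-1,0,0,-0.2,0,0,0]]]';python3 g.py .495 .314 .118 .13
```

```text
t: 24.88
tool_pos: [0.5422, 0.0219, 0.0173]
orientation: [2.064, 2.368, 0.001]
force: [0.0, 0.4, 0.2]
opening: 0.0835
gripper_force: 0.0
t: 25.5
tool_pos: [0.5425, 0.0219, 0.0179]
orientation: [2.063, 2.368, 0.002]
force: [-2.0, 0.1, 3.3]
opening: 0.06
gripper_force: 20.0
[0.54252299 0.02189286 0.0179058 ] [0.9905479  0.1371566  0.00171281]
t: 26.12
tool_pos: [0.5416, 0.0219, 0.1163]
orientation: [-2.063, -2.369, -0.001]
force: [0.4, 0.8, -1.7]
opening: 0.0598
gripper_force: 20.0
[0.5914, -0.0122, -0.0032, 0.0001, -0.0002, 0.0048]
```

```bash
python3 -m crank '[[[-1,0.11,-0.002,0,0,0,0],[-1,0.22,-0.004,0,0,0,0],[-1,0.33,-0.006,0,0,0,0.004],[-1,0.44,-0.009,0,0,0,0.004],[-1,0.54,-0.012,0,0,0,0.004]]]';python3 g.py .495 .314 .118 .13
```

```text
t: 26.75
tool_pos: [0.4975, 0.2898, 0.1151]
orientation: [-2.07, -2.362, 0.003]
force: [1.4, 0.0, -0.7]
opening: 0.0602
gripper_force: 20.0
[0.0486, 0.0015, -0.0058, -0.0011, 0.0006, 0.001]
```

```bash
python3 -m crank '[[[-1,0.048,0.001,0,0,0,0],[-1,0.048,0.001,0.04,0,0,0],[-1,0.048,0.001,0.1,0,0,0],[-1,0.048,0.001,0.15,0,0,0],[-1,0.048,0.001,0.15,0,0,0]]]';python3 g.py .495 .314 .0172 .13
```

```text
t: 27.38
tool_pos: [0.4935, 0.3095, 0.0376]
orientation: [-2.071, -2.36, 0.011]
force: [-0.8, -0.2, -1.4]
opening: 0.0595
gripper_force: 20.0
[0.0086, 0.0043, 0.0407, -0.0041, 0.002, 0.0002]
```

```bash
python3 -m crank '[[[-1,0.009,0.004,0,0,0,0],[-1,0.009,0.004,0,0,0,0],[-1,0.009,0.004,0.015,0,0,0],[-1,0.009,0.004,0.02,0,0,0],[-1,0.009,0.004,0.02,0,0,0]]]';python3 g.py .495 .314 .0172 .13
```

```text
t: 28.0
tool_pos: [0.4978, 0.317, 0.0322]
orientation: [2.07, 2.362, 0.001]
force: [-0.7, 0.2, -0.6]
opening: 0.0598
gripper_force: 20.0
[-0.0051, -0.0064, 0.03, 0.0006, 0.0002, 0.0009]
```

```bash
python3 -m crank '[[[-1,-0.005,-0.006,0.01,0,0,0],[-1,-0.005,-0.006,0.02,0,0,0],[-1,-0.005,-0.006,0.029,0,0,0],[-1,-0.005,-0.006,0.029,0,0,0],[-1,-0.005,-0.006,0.029,0,0,0]]]';python3 g.py .495 .314 .0172 .13
```

```text
t: 28.62
tool_pos: [0.4957, 0.3143, 0.0182]
orientation: [2.07, 2.362, 0.002]
force: [-0.1, 0.5, -0.9]
opening: 0.0599
gripper_force: 20.0
[-0.0004, -0.0014, 0.0019, 0.001, -0.0, 0.0008]
```

```bash
python3 -m crank '[[[-1,0,-0.001,0.002,0,0,0],[-1,0,-0.001,0.002,0,0,0],[0.8,0,-0.001,0.002,0,0,0],[0.8,0,-0.001,0.002,0,0,0],[0.8,0,-0.001,0.002,0,0,0]]]';python3 -m crank '[[[0.8,0,0,-0.08,0,0,0],[0.8,0,0,-0.18,0,0,0],[0.8,0,0,-0.28,0,0,0],[0.8,0,0,-0.37,0,0,0],[0.8,0,0,-0.37,0,0,0]]]';python3 g.py .455 -.0 .203 -.65;python3 - <<'E'
from plant import *;import cv2
im=read_camera("top")[:,:,::-1];cv2.imwrite("pics/t7raw.png",im)
E
```

```text
t: 29.25
tool_pos: [0.4951, 0.3142, 0.0172]
orientation: [2.07, 2.362, 0.002]
force: [-0.2, -0.6, 0.0]
opening: 0.0819
gripper_force: 0.0
t: 29.88
tool_pos: [0.4974, 0.3155, 0.2077]
orientation: [2.068, 2.359, 0.015]
force: [0.4, 1.2, 0.0]
opening: 0.0838
gripper_force: 0.0
[-0.6145, -0.1667, 0.0058, 0.0053, -0.0044, 0.4974]
```

```bash
python3 -m crank '[[[0.8,-0.11,-0.03,0,0,0,0.11],[0.8,-0.23,-0.06,0,0,0,0.22],[0.8,-0.35,-0.1,0.005,0.005,-0.004,0.33],[0.8,-0.47,-0.13,0.005,0.005,-0.004,0.44],[0.8,-0.6,-0.16,0.005,0.005,-0.004,0.5]]]';python3 g.py .4345 -.3155 .203 -1.428;python3 - <<'E'
from plant import *;import cv2
im=read_camera("top")[:,:,::-1];cv2.imwrite("pics/t8raw.png",im)
E
```

```text
t: 30.55
tool_pos: [0.4536, 0.0089, 0.1976]
orientation: [-2.819, -1.384, 0.016]
force: [1.0, -0.6, 0.4]
opening: 0.0838
gripper_force: 0.0
[-0.5369, 0.3665, -0.0081, -0.0012, 0.0067, 0.4903]
```

```bash
python3 -m crank '[[[0.8,-0.1,0.07,0,0,0,0.11],[0.8,-0.2,0.14,0,0,0.006,0.22],[0.8,-0.3,0.21,-0.008,0,0.006,0.33],[0.8,-0.41,0.29,-0.008,0,0.006,0.44],[0.8,-0.53,0.36,-0.008,0,0.006,0.49]]]';python3 g.py .4345 -.3155 .203 -1.428;python3 - <<'E'
import cv2
im=cv2.imread("pics/t8raw.png");cv2.imwrite("pics/t8.png",cv2.resize(im[185:275,125:205],None,fx=6,fy=6,interpolation=2))
E
```

```text
t: 31.22
tool_pos: [0.4375, -0.2982, 0.203]
orientation: [-3.131, -0.225, 0.001]
force: [-0.1, 1.1, -0.7]
opening: 0.0835
gripper_force: 0.0
[-0.0109, 0.0334, -0.0001, -0.0017, 0.0004, 0.0004]
```

View pics/t8.png

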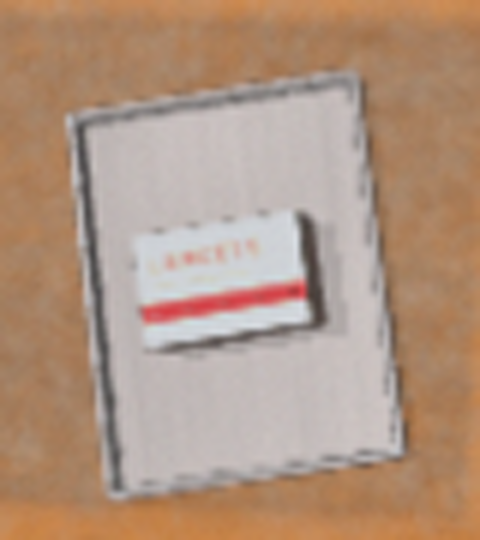

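The lancet_box lies flat in the steel tray, its top at about (225,280) against a tray centre of (237,283); parallax accounts for the difference. The jar goes back first.

```bash
python3 -m crank '[[[0.8,-0.011,0.033,0,0,0,0],[0.8,-0.011,0.033,0,0,0,0],[0.8,-0.011,0.033,0.06,0,0,0],[0.8,-0.011,0.033,0.1,0,0,0],[0.8,-0.011,0.033,0.1,0,0,0]]]';python3 g.py .4344 -.3155 .0585 -1.428
```

```text
t: 31.85
tool_pos: [0.4344, -0.3115, 0.1523]
orientation: [-3.129, -0.233, 0.004]
force: [0.3, 1.0, 0.6]
opening: 0.0837
gripper_force: 0.0
[-0.0008, 0.0087, 0.1876, -0.0029, 0.0014, 0.0039]
```

```bash
python3 -m crank '[[[0.8,0,0.004,0.03,0,0,0.002],[0.8,0,0.004,0.06,0,0,0.002],[0.8,0,0.004,0.09,0,0,0.002],[0.8,0,0.004,0.1,0,0,0.002],[0.8,0,0.004,0.1,0,0,0.002]]]';python3 g.py .4344 -.3155 .0585 -1.428
```

```text
t: 32.48
tool_pos: [0.4353, -0.3157, 0.1042]
orientation: [-3.132, -0.225, 0.0]
force: [0.3, 0.6, 0.5]
opening: 0.0838
gripper_force: 0.0
[-0.0017, -0.0004, 0.0913, -0.0011, 0.0, 0.0006]
```

```bash
python3 -m crank '[[[0.8,-0.002,0,0.04,0,0,0],[0.8,-0.002,0,0.07,0,0,0],[0.8,-0.002,0,0.091,0,0,0],[0.8,-0.002,0,0.091,0,0,0],[0.8,-0.002,0,0.091,0,0,0]]]';python3 -m crank '[[[0.45,0,0,0,0,0,0],[0.38,0,0,0,0,0,0],[-1,0,0,0,0,0,0],[-1,0,0,0,0,0,0],[-1,0,0,0,0,0,0]]]' 12;python3 -c "
from g import *
s=read_state();print(s['tool_pos'],R.from_rotvec(s['orientation']).as_matrix()[:,1])"; python3 -m crank '[[[-1,0,0,-0.08,0,0,0],[-1,0,0,-0.16,0,0,0],[-1,0,0,-0.24,0,0,0],[-1,0,0,-0.28,0,0,0],[-1,0,0,-0.28,0,0,0]]]';python3 g.py .4679 .0091 .19 -1.428
```

```text
t: 33.1
tool_pos: [0.4349, -0.3163, 0.0598]
orientation: [-3.133, -0.226, -0.002]
force: [0.4, -1.3, -0.2]
opening: 0.0838
gripper_force: 0.0
t: 33.72
tool_pos: [0.4348, -0.3161, 0.0595]
orientation: [-3.133, -0.226, -0.001]
force: [-0.7, 0.3, 2.3]
opening: 0.0613
gripper_force: 12.0
[ 0.43477139 -0.31607957  0.0594984 ] [ 1.43330455e-01 -9.89674691e-01 -6.21732086e-04]
t: 34.35
tool_pos: [0.4352, -0.3167, 0.2003]
orientation: [3.133, 0.226, 0.004]
force: [0.2, -0.6, -1.9]
opening: 0.0614
gripper_force: 12.0
[0.1581, -0.6356, 0.0202, 0.0007, -0.0015, 0.0006]
```

```bash
python3 -m crank '[[[-1,0.03,-0.11,0,0,0,0],[-1,0.06,-0.23,0.01,0,0,0],[-1,0.09,-0.35,0.02,0,0,0],[-1,0.12,-0.47,0.02,0,0,0],[-1,0.145,-0.59,0.02,0,0,0]]]';python3 -m crank '[[[-1,0,0,0,0,0,0],[-1,0,0,0,0,0,0],[-1,0,0,0,0,0,0],[-1,0,0,0,0,0,0],[-1,0,0,0,0,0,0]]]';python3 g.py .4681 .0091 .1 -1.428
```

```text
t: 34.98
tool_pos: [0.4626, -0.0117, 0.1868]
orientation: [-3.132, -0.225, 0.004]
force: [0.1, 0.0, -1.8]
opening: 0.0618
gripper_force: 12.0
t: 35.6
tool_pos: [0.464, -0.0146, 0.1894]
orientation: [-3.133, -0.223, -0.001]
force: [0.1, -0.4, -0.3]
opening: 0.0609
gripper_force: 12.0
[0.0147, -0.0457, 0.1789, -0.0005, -0.0003, -0.0004]
```

```bash
python3 -m crank '[[[-1,0.014,-0.045,0,0,0,0],[-1,0.014,-0.045,0,0,0,0],[-1,0.014,-0.045,0.06,0,0,0],[-1,0.014,-0.045,0.12,0,0,0],[-1,0.014,-0.045,0.17,0,0,0]]]';python3 -m crank '[[[-1,0,0,0,0,0,0],[-1,0,0,0,0,0,0],[-1,0,0,0,0,0,0],[-1,0,0,0,0,0,0],[-1,0,0,0,0,0,0]]]';python3 g.py .4682 .0091 .06 -1.428
```

```text
t: 36.22
tool_pos: [0.4674, 0.0088, 0.1034]
orientation: [-3.133, -0.225, -0.0]
force: [-0.7, -0.2, -0.9]
opening: 0.0612
gripper_force: 12.0
t: 36.85
tool_pos: [0.4681, 0.0096, 0.1051]
orientation: [-3.133, -0.226, -0.002]
force: [-0.6, -0.2, -0.9]
opening: 0.0612
gripper_force: 12.0
[-0.0001, 0.0011, 0.0901, -0.0004, -0.0009, 0.0007]
```

```bash
python3 -m crank '[[[-1,0,0.001,0.04,0,0,0],[-1,0,0.001,0.07,0,0,0],[-1,0,0.001,0.09,0,0,0],[-1,0,0.001,0.09,0,0,0],[-1,0,0.001,0.09,0,0,0]]]';python3 g.py .4682 .0091 .06 -1.428
```

```text
t: 37.48
tool_pos: [0.468, 0.0091, 0.0596]
orientation: [-3.133, -0.226, -0.001]
force: [0.4, -0.2, -0.8]
opening: 0.061
gripper_force: 12.0
[0.0005, 0.0001, -0.0007, -0.0005, -0.0004, 0.0007]
```

Spot on. Next I release, lift and go for the carton in the tray at (.5976,-.3214), heading .08.

```bash
python3 -m crank '[[[-1,0,0,0,0,0,0],[0.8,0,0,0,0,0,0],[0.8,0,0,0,0,0,0],[0.8,0,0,0,0,0,0],[0.8,0,0,0,0,0,0]]]';python3 -m crank '[[[0.8,0,0,-0.08,0,0,0],[0.8,0,0,-0.16,0,0,0],[0.8,0,0,-0.24,0,0,0],[0.8,0,0,-0.29,0,0,0],[0.8,0,0,-0.29,0,0,0]]]';python3 g.py .5976 -.3214 .19 .08
```

```text
t: 38.1
tool_pos: [0.4679, 0.0091, 0.0596]
orientation: [-3.133, -0.226, -0.001]
force: [-0.5, 1.1, -0.6]
opening: 0.0834
gripper_force: 0.0
t: 38.72
tool_pos: [0.4693, 0.0089, 0.2069]
orientation: [-3.133, -0.226, -0.008]
force: [-0.6, 0.8, -1.5]
opening: 0.0839
gripper_force: 0.0
[0.159, 0.6905, 0.0347, 0.0026, -0.0025, -0.9593]
```

```bash
python3 -m crank '[[[0.3,0.03,0.11,0,0,0,-0.11],[0.3,0.06,0.22,0.02,0,0,-0.22],[0.3,0.09,0.33,0.03,0,0,-0.33],[0.3,0.11,0.44,0.03,0,0,-0.44],[0.3,0.13,0.55,0.03,0,0,-0.55]]]';python3 g.py .5976 -.3214 .19 .08
```

```text
t: 39.35
tool_pos: [0.5711, -0.2552, 0.1868]
orientation: [-2.744, -1.523, 0.001]
force: [0.4, 0.4, 0.8]
opening: 0.0603
gripper_force: 0.0
[-0.0844, 0.115, -0.0068, -0.0016, -0.0012, -0.4058]
```

```bash
python3 -m crank '[[[0.3,-0.084,0.11,-0.005,0,0,-0.11],[0.3,-0.084,0.11,-0.005,0,0,-0.22],[0.3,-0.084,0.11,-0.005,0,0,-0.33],[0.3,-0.084,0.11,-0.005,0,0,-0.405],[0.3,-0.084,0.11,-0.005,0,0,-0.405]]]';python3 -m crank '[[[0.3,0,0,0,0,0,0],[0.3,0,0,0,0,0,0],[0.3,0,0,0,0,0,0],[0.3,0,0,0,0,0,0],[0.3,0,0,0,0,0,0]]]';python3 g.py .5976 -.3214 .047 .08
```

```text
t: 39.98
tool_pos: [0.5949, -0.3183, 0.1895]
orientation: [-2.138, -2.298, -0.001]
force: [0.1, 1.1, -0.1]
opening: 0.0601
gripper_force: 0.0
t: 40.6
tool_pos: [0.5957, -0.3187, 0.1919]
orientation: [-2.139, -2.301, -0.002]
force: [0.5, -0.2, -0.1]
opening: 0.0607
gripper_force: 0.0
[-0.0059, 0.0032, 0.2898, 0.0005, -0.0005, -0.0045]
```

```bash
python3 -m crank '[[[0.3,-0.006,0.003,0.07,0,0,-0.004],[0.3,-0.006,0.003,0.15,0,0,-0.004],[0.3,-0.006,0.003,0.22,0,0,-0.004],[0.3,-0.006,0.003,0.24,0,0,-0.004],[0.3,-0.006,0.003,0.24,0,0,-0.004]]]';python3 -m crank '[[[0.3,0,0,0.02,0,0,0],[0.3,0,0,0.03,0,0,0],[0.3,0,0,0.03,0,0,0],[0.3,0,0,0.03,0,0,0],[0.3,0,0,0.03,0,0,0]]]';python3 g.py .5976 -.3214 .047 .08
```

```text
t: 41.22
tool_pos: [0.5973, -0.3214, 0.0718]
orientation: [-2.131, -2.307, -0.001]
force: [-0.4, 0.4, 0.7]
opening: 0.0604
gripper_force: 0.0
t: 41.85
tool_pos: [0.5976, -0.3216, 0.0572]
orientation: [2.131, 2.308, 0.002]
force: [-0.8, -0.0, -0.1]
opening: 0.0602
gripper_force: 0.0
[0.0004, -0.0, 0.0203, 0.0006, -0.0004, -0.0004]
```

```bash
python3 -m crank '[[[0.3,0,0,0.01,0,0,0],[0.3,0,0,0.02,0,0,0],[0.3,0,0,0.02,0,0,0],[0.05,0,0,0.02,0,0,0],[-1,0,0,0.02,0,0,0]]]' 12;python3 -m crank '[[[-1,0,0,0,0,0,0],[-1,0,0,0,0,0,0],[-1,0,0,0,0,0,0],[-1,0,0,0,0,0,0],[-1,0,0,0,0,0,0]]]';python3 -c "
from g import *
s=read_state();print(s['tool_pos'],R.from_rotvec(s['orientation']).as_matrix()[:,1])";  python3 -m crank '[[[-1,0,0,-0.08,0,0,0],[-1,0,0,-0.16,0,0,0],[-1,0,0,-0.24,0,0,0],[-1,0,0,-0.3,0,0,0],[-1,0,0,-0.3,0,0,0]]]';python3 g.py .4559 .0782 .197 .0795
```

```text
t: 42.48
tool_pos: [0.5976, -0.3215, 0.047]
orientation: [2.131, 2.308, 0.002]
force: [0.4, -0.0, 0.2]
opening: 0.046
gripper_force: 12.0
t: 43.1
tool_pos: [0.5975, -0.3215, 0.047]
orientation: [2.131, 2.308, 0.002]
force: [-0.4, -0.3, 1.7]
opening: 0.0459
gripper_force: 12.0
[ 0.59752399 -0.32153594  0.04697004] [9.96848253e-01 7.93278342e-02 8.10038969e-04]
t: 43.72
tool_pos: [0.5989, -0.3226, 0.2005]
orientation: [2.128, 2.304, 0.003]
force: [-1.0, 0.3, -0.9]
opening: 0.0463
gripper_force: 12.0
[0.8218, -0.2215, 0.0035, 0.0034, 0.0017, -0.0]
```

```bash
python3 -m crank '[[[-1,0.11,-0.03,0,0.003,0.002,0],[-1,0.22,-0.06,0,0.003,0.002,0],[-1,0.33,-0.09,0,0.003,0.002,0],[-1,0.44,-0.12,0,0.003,0.002,0],[-1,0.55,-0.15,0,0.003,0.002,0]]]';python3 -m crank '[[[-1,0.05,-0.014,0,0,0,0],[-1,0.15,-0.04,0,0,0,0],[-1,0.22,-0.06,0,0,0,0],[-1,0.22,-0.06,0,0,0,0],[-1,0.22,-0.06,0,0,0,0]]]';python3 -m crank '[[[-1,0,0,0,0,0,0],[-1,0,0,0,0,0,0],[-1,0,0,0,0,0,0],[-1,0,0,0,0,0,0],[-1,0,0,0,0,0,0]]]';python3 g.py .4559 .0782 .047 .0795
```

```text
t: 44.35
tool_pos: [0.499, -0.0516, 0.1949]
orientation: [-2.126, -2.302, 0.002]
force: [0.0, 0.1, -0.1]
opening: 0.0457
gripper_force: 12.0
t: 44.98
tool_pos: [0.4617, 0.0535, 0.1964]
orientation: [-2.126, -2.304, 0.003]
force: [0.4, -0.8, 0.2]
opening: 0.0458
gripper_force: 12.0
t: 45.6
tool_pos: [0.4622, 0.0538, 0.1976]
orientation: [-2.128, -2.303, 0.0]
force: [-0.2, -1.3, -0.6]
opening: 0.0459
gripper_force: 12.0
[0.0485, -0.0074, 0.3014, -0.0026, -0.0026, -0.0002]
```

```bash
python3 -m crank '[[[-1,0.048,-0.007,0,-0.002,-0.002,0],[-1,0.048,-0.007,0,-0.002,-0.002,0],[-1,0.048,-0.007,0,-0.002,-0.002,0],[-1,0.048,-0.007,0.05,-0.002,-0.002,0],[-1,0.048,-0.007,0.1,-0.002,-0.002,0]]]';python3 -m crank '[[[-1,0,0,0.05,0,0,0],[-1,0,0,0.1,0,0,0],[-1,0,0,0.12,0,0,0],[-1,0,0,0.12,0,0,0],[-1,0,0,0.12,0,0,0]]]';python3 g.py .4559 .0782 .047 .0795
```

```text
t: 46.22
tool_pos: [0.4571, 0.077, 0.1475]
orientation: [-2.132, -2.307, -0.001]
force: [0.1, -0.1, -0.4]
opening: 0.0459
gripper_force: 12.0
t: 46.85
tool_pos: [0.4573, 0.0776, 0.0888]
orientation: [-2.132, -2.308, -0.002]
force: [-0.1, -0.1, -0.8]
opening: 0.0459
gripper_force: 12.0
[0.0013, -0.0028, 0.0837, 0.0004, -0.0005, -0.0002]
```

```bash
python3 -m crank '[[[-1,0.001,-0.003,0.04,0,0,0],[-1,0.001,-0.003,0.07,0,0,0],[-1,0.001,-0.003,0.083,0,0,0],[-1,0.001,-0.003,0.083,0,0,0],[-1,0.001,-0.003,0.083,0,0,0]]]';python3 g.py .4559 .0782 .047 .0795
```

```text
t: 47.48
tool_pos: [0.4552, 0.0782, 0.0465]
orientation: [-2.131, -2.307, -0.0]
force: [0.7, -1.3, -1.2]
opening: 0.0456
gripper_force: 12.0
[-0.0001, 0.0014, -0.001, -0.0003, -0.0006, -0.0]
```

```bash
python3 -m crank '[[[-1,0,0,0,0,0,0],[0.3,0,0,0,0,0,0],[0.3,0,0,0,0,0,0],[0.3,0,0,0,0,0,0],[0.3,0,0,0,0,0,0]]]';python3 -m crank '[[[0.3,0,0,-0.08,0,0,0],[0.3,0,0,-0.16,0,0,0],[0.3,0,0,-0.24,0,0,0],[0.3,0,0,-0.31,0,0,0],[0.3,0,0,-0.31,0,0,0]]]';python3 g.py .513 -.3175 .19 .142
```

```text
t: 48.1
tool_pos: [0.4549, 0.0782, 0.0462]
orientation: [-2.131, -2.307, 0.0]
force: [0.9, 0.5, -0.1]
opening: 0.0602
gripper_force: 0.0
t: 48.72
tool_pos: [0.4571, 0.0782, 0.2047]
orientation: [2.129, 2.306, 0.007]
force: [-0.3, 0.1, 0.1]
opening: 0.0607
gripper_force: 0.0
[-0.7977, 0.0484, 0.0292, 0.0034, -0.0004, -0.0398]
```

```bash
python3 -m crank '[[[0.1,-0.12,0.007,0,0.003,0,-0.04],[0.1,-0.24,0.014,0.01,0.003,0,-0.04],[0.1,-0.36,0.022,0.02,0.003,0,-0.04],[0.1,-0.48,0.03,0.03,0.003,0,-0.04],[0.1,-0.6,0.036,0.03,0.003,0,-0.04]]]';python3 -m crank '[[[0.1,-0.05,0.003,0,0,0,0],[0.1,-0.12,0.008,0,0,0,0],[0.1,-0.18,0.011,0,0,0,0],[0.1,-0.18,0.011,0,0,0,0],[0.1,-0.18,0.011,0,0,0,0]]]';python3 -m crank '[[[0.1,0,0,0,0,0,0],[0.1,0,0,0,0,0,0],[0.1,0,0,0,0,0,0],[0.1,0,0,0,0,0,0],[0.1,0,0,0,0,0,0]]]';python3 g.py .513 -.3175 .045 .142
```

```text
t: 49.35
tool_pos: [0.4959, -0.2211, 0.1839]
orientation: [-2.054, -2.368, 0.006]
force: [1.2, 0.2, 1.1]
opening: 0.0509
gripper_force: 0.0
t: 49.98
tool_pos: [0.5144, -0.3071, 0.1845]
orientation: [-2.054, -2.369, 0.005]
force: [-0.6, 0.4, -0.6]
opening: 0.0513
gripper_force: 0.0
t: 50.6
tool_pos: [0.515, -0.3078, 0.1858]
orientation: [-2.055, -2.37, 0.006]
force: [0.3, 0.3, -0.2]
opening: 0.0513
gripper_force: 0.0
[-0.0188, -0.0051, 0.2817, -0.0036, -0.0007, 0.0002]
```

```bash
python3 -m crank '[[[0.1,-0.019,-0.005,0.06,-0.003,0,0],[0.1,-0.019,-0.005,0.13,-0.003,0,0],[0.1,-0.019,-0.005,0.2,-0.003,0,0],[0.1,-0.019,-0.005,0.23,-0.003,0,0],[0.1,-0.019,-0.005,0.23,-0.003,0,0]]]';python3 -m crank '[[[0.1,0,0,0,0,0,0],[0.1,0,0,0,0,0,0],[0.1,0,0,0,0,0,0],[0.1,0,0,0,0,0,0],[0.1,0,0,0,0,0,0]]]';python3 g.py .513 -.3175 .045 .142
```

```text
t: 51.22
tool_pos: [0.5125, -0.3172, 0.0699]
orientation: [-2.056, -2.371, 0.0]
force: [-0.1, -0.4, 0.3]
opening: 0.0509
gripper_force: 0.0
t: 51.85
tool_pos: [0.5132, -0.3176, 0.0709]
orientation: [-2.057, -2.373, -0.0]
force: [-0.4, 0.9, 0.3]
opening: 0.0512
gripper_force: 0.0
[0.0003, -0.0004, 0.0518, -0.0005, -0.0006, 0.0002]
```

```bash
python3 -m crank '[[[0.1,0,0,0.03,0,0,0],[0.1,0,0,0.051,0,0,0],[0.1,0,0,0.051,0,0,0],[0.1,0,0,0.051,0,0,0],[-0.3,0,0,0.051,0,0,0]]]' 12;python3 -m crank '[[[-0.4,0,0,0,0,0,0],[-1,0,0,0,0,0,0],[-1,0,0,0,0,0,0],[-1,0,0,0,0,0,0],[-1,0,0,0,0,0,0]]]';python3 -c "
from g import *
s=read_state();print(s['tool_pos'],R.from_rotvec(s['orientation']).as_matrix()[:,1])";  python3 -m crank '[[[-1,0,0,-0.08,0,0,0],[-1,0,0,-0.16,0,0,0],[-1,0,0,-0.2,0,0,0],[-1,0,0,-0.2,0,0,0],[-1,0,0,-0.2,0,0,0]]]';python3 g.py .4749 -.0587 .142 .142
```

```text
t: 52.48
tool_pos: [0.5135, -0.3178, 0.0457]
orientation: [-2.058, -2.373, -0.0]
force: [0.2, -0.7, 0.3]
opening: 0.0449
gripper_force: 0.0
t: 53.1
tool_pos: [0.5133, -0.3177, 0.0455]
orientation: [-2.057, -2.373, -0.0]
force: [0.5, -0.7, 1.7]
opening: 0.0231
gripper_force: 12.0
[ 0.51329164 -0.31771608  0.04549991] [ 9.89898912e-01  1.41773320e-01 -6.85329763e-04]
t: 53.72
tool_pos: [0.5124, -0.3171, 0.1432]
orientation: [-2.055, -2.371, 0.0]
force: [0.6, 0.5, -0.5]
opening: 0.0233
gripper_force: 12.0
[0.5221, -0.001, 0.004, -0.0018, -0.0019, 0.0002]
```

```bash
python3 -m crank '[[[-1,0.1,0,0,-0.001,-0.001,0],[-1,0.21,0,0,-0.001,-0.001,0],[-1,0.32,0,0,-0.001,-0.001,0],[-1,0.43,0,0,-0.001,-0.001,0],[-1,0.51,-0.001,0,-0.001,-0.001,0]]]';python3 -m crank '[[[-1,0,0,0,0,0,0],[-1,0,0,0,0,0,0],[-1,0,0,0,0,0,0],[-1,0,0,0,0,0,0],[-1,0,0,0,0,0,0]]]';python3 g.py .4749 -.0587 .0455 .142
```

```text
t: 54.35
tool_pos: [0.4747, -0.063, 0.1433]
orientation: [-2.055, -2.373, 0.002]
force: [-0.2, -0.1, -0.3]
opening: 0.0231
gripper_force: 12.0
t: 54.98
tool_pos: [0.4766, -0.066, 0.1455]
orientation: [2.059, 2.372, 0.0]
force: [0.5, -0.3, -0.5]
opening: 0.0237
gripper_force: 12.0
[0.0149, -0.0015, 0.1999, 0.0003, 0.0003, -0.0005]
```

```bash
python3 -m crank '[[[-1,0.015,-0.002,0.05,0,0,0],[-1,0.015,-0.002,0.11,0,0,0],[-1,0.015,-0.002,0.15,0,0,0],[-1,0.015,-0.002,0.16,0,0,0],[-1,0.015,-0.002,0.16,0,0,0]]]';python3 -m crank '[[[-1,0,0,0,0,0,0],[-1,0,0,0,0,0,0],[-1,0,0,0,0,0,0],[-1,0,0,0,0,0,0],[-1,0,0,0,0,0,0]]]';python3 g.py .4749 -.0587 .0457 .142
```

```text
t: 55.6
tool_pos: [0.4747, -0.0583, 0.0658]
orientation: [2.058, 2.373, 0.0]
force: [1.1, -0.0, -0.1]
opening: 0.0232
gripper_force: 12.0
t: 56.22
tool_pos: [0.4746, -0.0581, 0.0656]
orientation: [2.057, 2.373, 0.0]
force: [-0.5, 0.5, 0.0]
opening: 0.0234
gripper_force: 12.0
[-0.0013, 0.0003, 0.0398, 0.0004, 0.0003, 0.0002]
```

```bash
python3 -m crank '[[[-1,-0.001,0,0.02,0,0,0],[-1,-0.001,0,0.039,0,0,0],[-1,-0.001,0,0.039,0,0,0],[-1,-0.001,0,0.039,0,0,0],[-1,-0.001,0,0.039,0,0,0]]]';python3 -m crank '[[[-1,0,0,0,0,0,0],[-1,0,0,0,0,0,0],[0.1,0,0,0,0,0,0],[0.1,0,0,0,0,0,0],[0.1,0,0,0,0,0,0]]]';python3 -m crank '[[[0.1,0,0,-0.08,0,0,0],[0.1,0,0,-0.16,0,0,0],[0.1,0,0,-0.26,0,0,0],[0.1,0,0,-0.32,0,0,0],[0.1,0,0,-0.32,0,0,0]]]';python3 -m crank '[[[0.1,-0.12,0,0,0,0,0],[0.1,-0.24,0,0,0,0,0],[0.1,-0.36,0,0,0,0,0],[0.1,-0.48,0,0,0,0,0],[0.1,-0.55,0,0,0,0,0]]]';python3 -m crank '[[[0.1,0,0,0,0,0,0],[0.1,0,0,0,0,0,0],[0.1,0,0,0,0,0,0],[0.1,0,0,0,0,0,0],[0.1,0,0,0,0,0,0]]]';python3 - <<'E'
from plant import *;import cv2
im=read_camera("top")[:,:,::-1];a=cv2.resize(im[182:257,206:302],None,fx=8,fy=8,interpolation=2);cv2.imwrite("pics/f1.png",a)
s=read_camera("scene")[:,:,::-1];cv2.imwrite("pics/f2.png",cv2.resize(s[100:320,130:370],None,fx=3,fy=2.5,interpolation=2))
E
```

```text
t: 56.85
tool_pos: [0.4746, -0.0586, 0.0459]
orientation: [2.058, 2.373, 0.0]
force: [0.2, 0.3, -0.2]
opening: 0.0234
gripper_force: 12.0
t: 57.48
tool_pos: [0.4747, -0.0586, 0.0461]
orientation: [2.057, 2.373, 0.0]
force: [0.8, -0.6, -0.5]
opening: 0.0479
gripper_force: 0.0
t: 58.1
tool_pos: [0.4764, -0.059, 0.2093]
orientation: [2.054, 2.369, 0.005]
force: [-0.3, -0.1, -0.7]
opening: 0.0513
gripper_force: 0.0
t: 58.72
tool_pos: [0.5126, -0.3331, 0.2038]
orientation: [-2.059, -2.37, 0.0]
force: [0.6, -0.1, -0.1]
opening: 0.0514
gripper_force: 0.0
t: 59.35
tool_pos: [0.5138, -0.3301, 0.2065]
orientation: [2.056, 2.374, 0.0]
force: [-0.4, 0.2, -1.1]
opening: 0.0508
gripper_force: 0.0
```

View pics/f1.png

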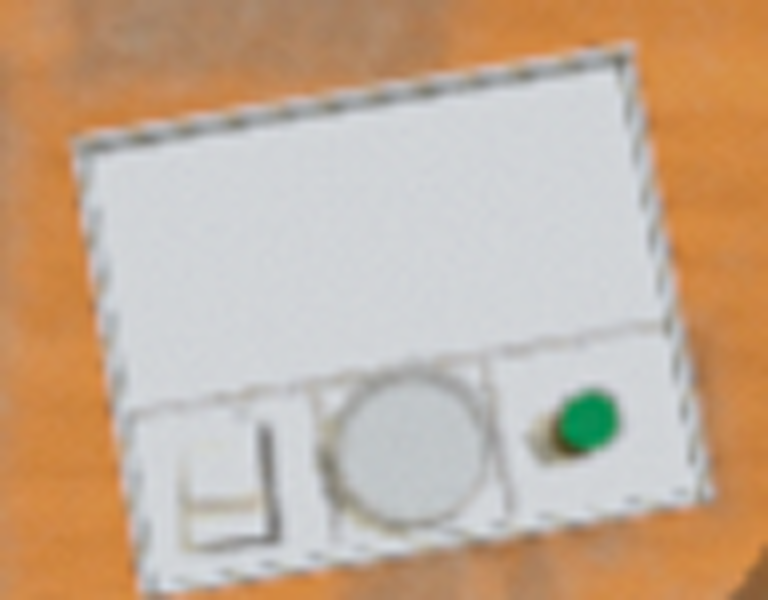

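View pics/f2.png

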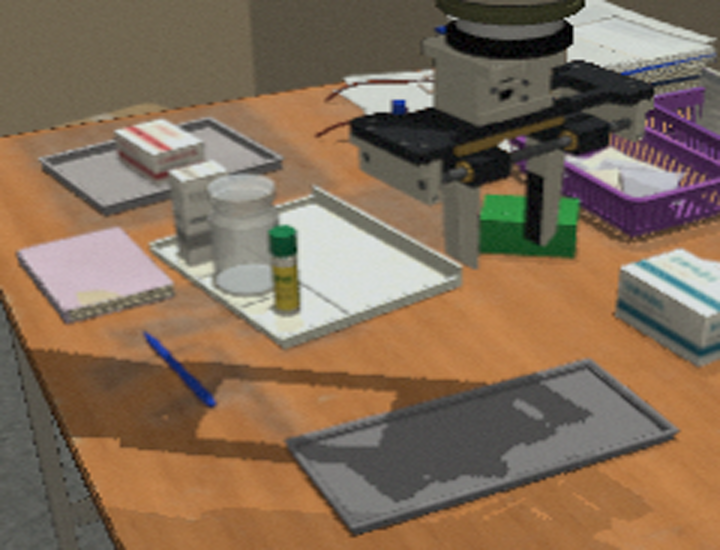

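The jar (411,447), glue (588,420) and carton (about (228,478)) are within about 1 mm of where they were in the first crop, all upright. The lancet_box lies flat in the steel tray at (160,145), the grey tray is empty, and the arm is clear.

```bash
python3 -c "
from plant import *
print(close_job())"
```

```text
the job is handed in; nothing more can be done
None
```

The lancet box lies flat in the middle of the steel tray, and the jar, tall carton and glue stick stand upright on their original spots (within about 1 mm by the camera); everything is released, and the job was handed in at about 59 s.

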